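# Shut the inner tap knob of the water filter by feel and cap it

### The arm

A 6-joint arm with a two-finger parallel gripper is mounted at the origin on a cart in front of the work surface, level with it; the furniture and walls round the work are solid. World frame = base frame: x ahead of the robot, y to its left, z up, the work surface at z = 0. Lengths are in m, angles in degrees, forces in N, time in s.
With the tool pointing down it reaches from about 0.4 to 0.825 m from the base axis. Payload 7 kg.
Tool frame: the origin (TCP) lies midway between the tips of the shut fingers; the grasp point (between the pads) lies r.pinch_z behind it (r.pinch_z is the distance from the TCP to the grasp point, in m); z points along the fingers, y is the line along which they close (so a half turn about z gives the same grasp; the last joint's range is limited). The gripper opens to 88 mm and grips with 3 to 60 N. Pads are 19 mm wide; open, the fingers measure 130 mm over their backs; the gripper's body (78 mm by 193 mm) begins 47 mm behind the grasp point.
Start: joints at [84.288, 20.546, 0.682, 0, -70.136, -16.507], TCP at [0.255, 0.625, 0.227] pointing down, gripper open.
Joint ranges: [-176.03, 176.03], [-82.01, 121.73], [-58.28, 71.71], [-173.87, 95.51], [-174.79, -0.11], [-173.66, 173.66]. Speed limits (degrees/s): [136.94, 136.94, 172.46, 180, 180, 180].

### API

Orientations are given as [roll, pitch, yaw] about the fixed x, y, z axes, in that order (R = Rz(yaw) Ry(pitch) Rx(roll)).
In Python, from plant import r, optics, job gives the robot as it stands.
- The arm moves only by the shell command python3 -m crank 'ROWS' [FORCE]. ROWS is JSON, a list of rows, each an object with "xyz": the shift along the tool's x, y, z in units of 30 mm (1.0 is 30 mm), a list of three; "delta_rot": the turn, a rotation vector about the tool's x, y, z in degrees, a list of three; "claw": the closure, from 0 (fully open) to 1 (shut). A call has 1 to 20 rows; each row is the pose to reach, as a shift and turn from the pose commanded when the call began, along the tool's axes at that moment; what a row does not reach only later rows make up. A row lasts 1/8 s, in which the tool goes at most 62.5 mm and 10.7 degrees, less where a joint would pass 70% of its speed; a pose out of reach is approached as far as the arm can. A call with a gripper value outside its range is refused whole. The fingers move at their own pace and stop on an object; FORCE is the grip in N (left out, the last holds). Time passes only in rows, so rows that repeat a pose let the fingers close. It gives the time, the measured TCP pose, the force, the opening and the grip force at its end, in the units of the state.
- r.get_state(): the state, without advancing time (a new reading comes with each control period).
- optics.capture(name): name is "scene" or "top"; returns a dict with "img" (400x640x3 uint8, blue, green, red), "fovy" (degrees; the focal length in pixels is half the picture's height over the tangent of half this angle, whatever the lens; pixels are square), "cx", "cy" (the principal point, pixels), "eye" and "rotation" of the camera in the world. Camera axes: x right, y up, looking along -z (the intrinsics and any distortion apply to the point x, -y, -z); pixel columns grow to the right and rows downward; lengths in m; the calibration is good to about 2 mm. A picture is of the moment at which its call begins. There is no depth.
- job.close_job(): hands the job in; it is judged then, once.
The state is a dict: "time_s": time; "joints": joint angles; "qd": joint speeds; "joint_torque": joint torques, N m; "tcp_pos": TCP position; "eef_rot": TCP orientation; "contact_force": force on the tool from outside, world axes, zero at the start; "moment": the same for the moment, N m; "gripper_width": finger opening in m; "gripper_force": force on a finger pad.
Only numpy, scipy, OpenCV 4.12 (cv2) and the standard library are available. Lean on these libraries where they do the work, as an engineer would, in place of code of your own. Each camera call takes 0.05 s, during which the arm holds its last target. There are 200 camera calls.

### The job

Shut off the worktop water filter before its cartridge is changed: turn only the small flat knob in the middle of the double dial clockwise (seen from above) until you feel it meet its seat, then nip it up by about 15 degrees more and no further, without dragging the outer ring round. Then put the round guard cap down over the shut knob so that it rests flat on the ring, and let go; do not push it or bang it down hard, and leave the glass, the mug and the salt shaker where they stand.

Things in the scene. Friction and masses are not known exactly. Their poses are not given: they have to be found in the camera images.
- filter: fixed worktop water filter: white rounded housing 230 x 150 x 60 mm, long side along its x. Origin: centre of its underside, z up, axes level. The double dial stands on its top at x -55 mm, y 0; the round cartridge bowl (42 mm radius at its foot, up to 144 mm above the worktop) at x +60 mm, y 0, with a thin steel spout to -y.
- cap_home (a point): fixed point on the upright axis of the double dial, 18 mm above the flat top of the outer ring: where the middle of the guard cap is when it is in place
- ring_mark (a point): dark mark on the outer ring's rim, 28 mm from the axis, level with the ring's flat top. The ring: knurled steel disc, 60 mm diameter, its top 14 mm above the housing; it turns about the upright axis, held only by friction (slips at about 0.3 N m). The inner knob's seat is carried in it
- knob_grip (a point): inner knob, on the dial's axis: middle of its flat grip, 13 mm above the ring's top. Grip: steel bar 26 mm long (this point's x), 10 mm thick (y), 18 mm high, from 4 to 22 mm above the ring's top, on a round foot 28 mm wide, 4 mm high. z up. Runs freely (about 0.03 N m), meets its seat after 0.2 to 1.2 rad clockwise from above; no reading tells where
- washer (a point): hidden rubber washer inside the housing, on the dial's axis. From where the knob meets its seat the washer yields steadily at about 0.2 N m and sinks 2 mm per radian of further turn (0.5 mm for 15 degrees, too little to follow by the poses); the knob stays where it is left
- cap: guard cap, loose: white plastic cup standing mouth down on the worktop, outside diameter 42 mm, inside 34 mm, height 36 mm, inside depth 32 mm. Origin: centre of its open lower rim, z up
- cap_mid (a point): centre of the guard cap, half-way up, 18 mm above its lower rim
- glass: bystander: clear drinking glass, 81 mm diameter, 91 mm high, under the spout. Origin: centre of its underside
- mug: bystander: mint mug, 80 mm diameter with handle, 102 mm high. Origin: centre of its underside
- salt: bystander: salt shaker, 44 mm diameter, 90 mm high. Origin: centre of its underside
Things that resemble listed ones, but are neither listed nor needed, are in the scene too. What is meant by the cap is not orange or purple, and is the smaller of those in its own colour.

How it is judged:
By the outcome, as a careful person would: the job done as asked, in the order asked, and still so for the second after the job is handed in, with the robot touching nothing.
It also fails if it takes over 64 s, if anything falls off the work surface, if the arm or the gripper's body presses on something with over 40 N, if the wrist force passes 120 N, or if a joint passes its speed limit or range.

## Working session

There is one attempt and no reset: what is moved stays moved. The work goes in short steps, Python scripts to look and compute and a shell command to move; the robot and the scene stay as the last step left them, time stands still between calls to the robot, and variables do not carry over. Pictures are saved under pics/ and viewed, at most 12 in all, crops included, and the job is handed in when it is done.

```bash
ls; mkdir -p pics
python3 - <<'E'
from plant import r,optics,job
import cv2
s=r.get_state(); print(s, r.pinch_z)
for n in("scene","top"):
    c=optics.capture(n); cv2.imwrite(f"pics/{n}0.png",c["img"]); print({k:v for k,v in c.items() if k!="img"})
E
```

```text
pics
{'time_s': 0.0, 'joints': array([ 8.42860923e+01,  2.05893754e+01,  6.32593702e-01, -1.95873722e-02,
       -7.01373566e+01, -1.65085049e+01]), 'qd': array([ 0.07061768, -0.01621762,  0.04378378, -0.0981747 ,  0.05749011,
        0.07512654]), 'joint_torque': array([-4.30179380e-04, -5.82731795e+01,  2.93040276e+01,  6.99705765e+00,
        6.80319834e-03, -1.55247690e-04]), 'tcp_pos': array([0.25511046, 0.62438415, 0.22563867]), 'eef_rot': array([ 1.79904510e+02, -9.09821071e-03, -2.22290753e+01]), 'contact_force': array([ 0.37407768, -0.06045117, -0.29592145]), 'moment': array([0.00340777, 0.00569952, 0.0235155 ]), 'gripper_force': 0.0, 'gripper_width': 0.08764532003135159} 0.0188
{'fovy': 49.57335972935338, 'cx': 313.6995258854083, 'cy': 199.48549158099465, 'eye': array([-0.30481447, -0.44602333,  0.76356878]), 'rotation': array([ 53.80099531,   0.29980249, -59.76829467])}
{'fovy': 57.01722759013274, 'cx': 324.6756041888582, 'cy': 203.77836054192525, 'eye': array([0.39689236, 0.01494281, 1.17125262]), 'rotation': array([  7.44704503,   0.43510564, -89.93673354])}
```

View pics/scene0.png

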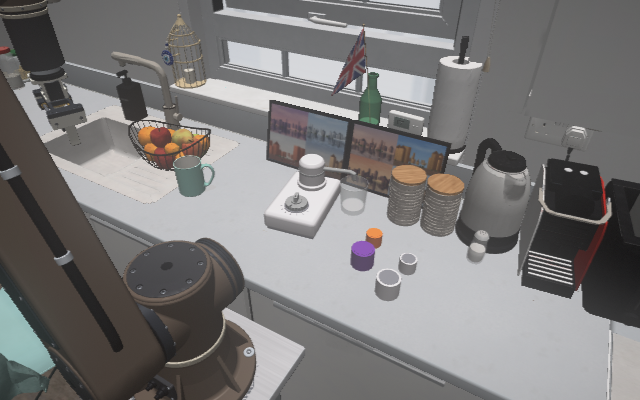

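View pics/top0.png

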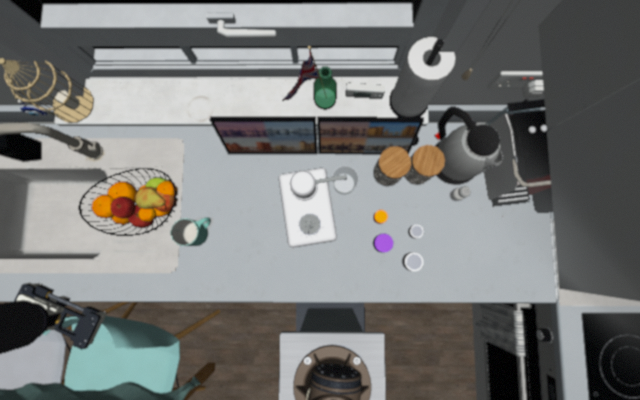

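```bash
cat > h.py <<'E'
import numpy as np,cv2
from scipy.spatial.transform import Rotation as R
from plant import r,optics
def ray(c,u,v):
    f=200/np.tan(np.radians(c["fovy"]/2))
    d=R.from_euler("xyz",c["rotation"],degrees=True).apply([(u-c["cx"])/f,-(v-c["cy"])/f,-1])
    return np.array(c["eye"]),d/np.linalg.norm(d)
def onz(c,u,v,z):
    e,d=ray(c,u,v); return e+d*(z-e[2])/d[2]
def proj(c,p):
    f=200/np.tan(np.radians(c["fovy"]/2))
    q=R.from_euler("xyz",c["rotation"],degrees=True).inv().apply(np.array(p)-c["eye"])
    return c["cx"]-f*q[0]/q[2], c["cy"]+f*q[1]/q[2]
def two(a,ua,b,ub):
    e,d=ray(a,*ua);g,h=ray(b,*ub)
    t=np.linalg.lstsq(np.c_[d,-h],g-e,rcond=None)[0]
    p,q=e+d*t[0],g+h*t[1]; return (p+q)/2,np.linalg.norm(p-q)
E
python3 - <<'E'
from h import *
a=cv2.imread("pics/scene0.png");b=cv2.imread("pics/top0.png")
f=lambda i,x,y,w,h,s:cv2.resize(i[y:y+h,x:x+w],None,fx=s,fy=s,interpolation=cv2.INTER_CUBIC)
A=np.hstack([f(a,255,150,100,75,4),f(a,340,220,100,75,4)])
B=np.hstack([f(b,270,165,100,75,4),f(b,350,200,100,75,4)])
cv2.imwrite("pics/c1.png",np.vstack([A,B]))
E
```

```text
(no output)
```

View pics/c1.png

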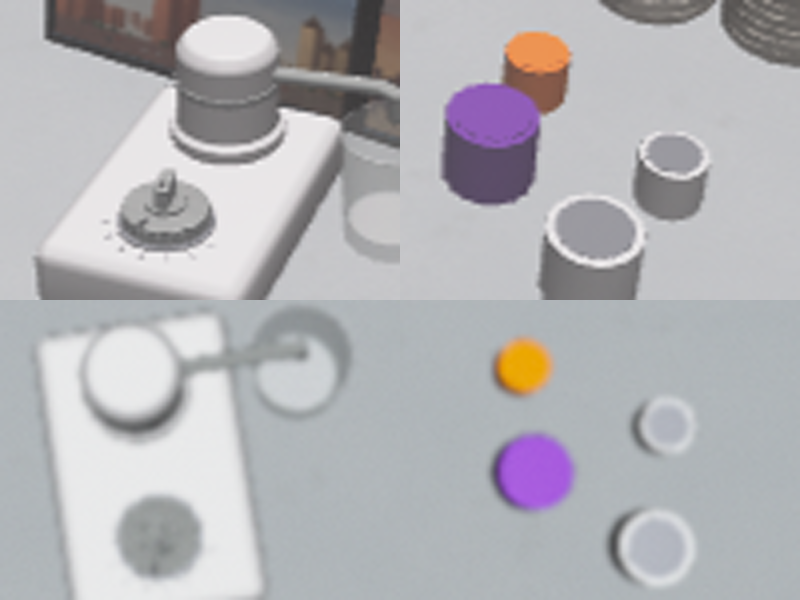

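Run:
```python
from h import *
a=optics.capture("scene");b=optics.capture("top")
import pickle; pickle.dump((a,b),open("ab.pkl","wb"))
g=lambda i,x,y,w,h:cv2.cvtColor(i[y:y+h,x:x+w],cv2.COLOR_BGR2GRAY)
# cap: bright rim pixels' outer contour -> ellipse
def ell(c,x,y,w,h,th,inv=False):
    m=g(c["img"],x,y,w,h); m=cv2.resize(m,None,fx=4,fy=4,interpolation=cv2.INTER_CUBIC)
    m=cv2.threshold(m,th,255,1 if inv else 0)[1]
    k=max(cv2.findContours(m,cv2.RETR_EXTERNAL,cv2.CHAIN_APPROX_NONE)[0],key=cv2.contourArea)
    e=cv2.fitEllipse(k); return ((e[0][0]+.5)/4-.5+x,(e[0][1]+.5)/4-.5+y),np.array(e[1])/4,e[2]
print(g(a["img"],396,250,26,24)[::2,::2]); print(g(b["img"],404,219,26,24)[::2,::2])
for th in(205,215): 
    A=ell(a,396,248,26,28,th);B=ell(b,404,219,26,24,th);print(A,B,two(a,A[0],b,B[0]))
for th in(150,180,200):
    B=ell(b,293,208,34,34,th,True);A=ell(a,278,188,40,32,th,True);print(A,B,two(a,A[0],b,B[0]))
f=lambda i,x,y,w,h,s:cv2.resize(i[y:y+h,x:x+w],None,fx=s,fy=s,interpolation=cv2.INTER_CUBIC)
t=np.hstack([f(a["img"],280,186,33,33,12),f(b["img"],294,208,33,33,12)])
t=cv2.convertScaleAbs(t,alpha=1.3,beta=-40); cv2.imwrite("pics/c2.png",t)
```

```text
[[196 197 196 196 197 195 197 196 197 196 195 195 193]
 [197 195 197 197 197 198 198 196 197 197 197 196 196]
 [196 196 197 229 164 153 153 154 214 199 197 197 197]
 [198 197 226 170 154 154 154 154 154 189 204 196 196]
 [197 197 221 164 154 154 154 154 154 154 226 195 196]
 [197 196 104 208 154 154 154 155 153 154 228 198 196]
 [197 175 102 139 206 140 156 154 156 226 165 196 197]
 [197 155 104 111 117 146 197 221 191 120 144 197 196]
 [197 140 106 113 118 121 123 124 122 120 162 196 195]
 [197 141 108 114 119 122 124 124 123 118 185 195 195]
 [199 197 110 115 119 122 124 124 121 116 190 196 196]
 [224 205 160 117 120 123 124 123 120 146 196 196 195]]
[[181 182 181 182 180 181 181 180 181 181 181 181 181]
 [181 181 182 181 182 181 181 180 180 180 181 181 182]
 [181 182 180 182 181 184 186 185 182 179 181 181 182]
 [180 181 180 168 181 208 205 207 202 184 181 182 182]
 [180 181 166 137 198 191 184 186 200 204 181 180 182]
 [181 178 126 158 191 181 180 180 183 211 184 180 181]
 [180 175 112 177 191 181 180 180 180 201 189 180 182]
 [181 178 120 157 198 183 181 181 184 207 182 179 180]
 [179 181 155 113 184 194 189 189 204 202 181 180 180]
 [180 183 179 149 136 176 197 204 204 184 180 181 180]
 [182 182 180 179 174 169 179 182 182 179 180 180 179]
 [182 181 181 182 182 181 180 181 180 179 179 179 179]]
((408.77690410614014, 258.14358615875244), array([11.00962925, 15.48097897]), 99.21891021728516) ((419.60248374938965, 226.94009399414062), array([2.49337506, 6.8979845 ]), 125.76806640625) (array([ 0.47066387, -0.26367803,  0.03028628]), np.float64(0.01363093862772479))Traceback (most recent call last):
  File "<stdin>", line 13, in <module>
  File "<stdin>", line 9, in ell
ValueError: max() iterable argument is empty
```

```bash
cat >> h.py <<'E'
def ell(c,x,y,w,h,lo,hi):
    m=cv2.cvtColor(c["img"][y:y+h,x:x+w],cv2.COLOR_BGR2GRAY); m=cv2.resize(m,None,fx=4,fy=4,interpolation=cv2.INTER_CUBIC)
    m=cv2.inRange(m,lo,hi)
    k=max(cv2.findContours(m,cv2.RETR_EXTERNAL,cv2.CHAIN_APPROX_NONE)[0],key=cv2.contourArea)
    e=cv2.fitEllipse(cv2.convexHull(k)); return ((e[0][0]+.5)/4-.5+x,(e[0][1]+.5)/4-.5+y),np.round(np.array(e[1])/4,1),round(e[2])
E
python3 - <<'E'
from h import *
import pickle; a,b=pickle.load(open("ab.pkl","rb"))
for th in(205,212): 
    A=ell(a,396,248,26,28,th,255);B=ell(b,404,219,26,24,187,255);print(A,B,two(a,A[0],b,B[0]))
for th in(170,200,215):
    B=ell(b,293,208,34,34,0,th);A=ell(a,278,188,40,32,0,th);print(A,B,two(a,A[0],b,B[0]))
f=lambda i,x,y,w,h,s:cv2.resize(i[y:y+h,x:x+w],None,fx=s,fy=s,interpolation=cv2.INTER_CUBIC)
t=np.hstack([f(a["img"],280,186,33,33,12),f(b["img"],294,208,33,33,12)])
t=cv2.convertScaleAbs(t,alpha=1.3,beta=-40); cv2.imwrite("pics/c2.png",t)
E
```

```text
((409.0938091278076, 258.2392997741699), array([11.6, 16.3]), 97) ((417.26495456695557, 230.53614044189453), array([13.6, 15.7]), 163) (array([ 0.4620971 , -0.26068615,  0.03445038]), np.float64(0.001525170913509207))
((410.77182960510254, 260.05182456970215), array([ 7.8, 13.2]), 76) ((417.26495456695557, 230.53614044189453), array([13.6, 15.7]), 163) (array([ 0.46315064, -0.26358415,  0.02866867]), np.float64(0.001695105593484834))
((296.1260280609131, 203.40422248840332), array([19.8, 24.1]), 83) ((309.39589500427246, 223.8855266571045), array([19.4, 20. ]), 56) (array([0.48019224, 0.06995106, 0.06421799]), np.float64(0.0011779353407301958))
((296.09778213500977, 203.29691314697266), array([21.4, 24.8]), 80) ((309.4285182952881, 223.9504280090332), array([21.8, 22. ]), 93) (array([0.47994271, 0.06984085, 0.06478281]), np.float64(0.0012189287653355712))
((296.1253776550293, 204.29368591308594), array([24.5, 25. ]), 69) ((309.45597648620605, 223.98248291015625), array([22.8, 23.1]), 106) (array([0.48009836, 0.06994677, 0.06128024]), np.float64(0.0012604274332377215))
```

View pics/c2.png

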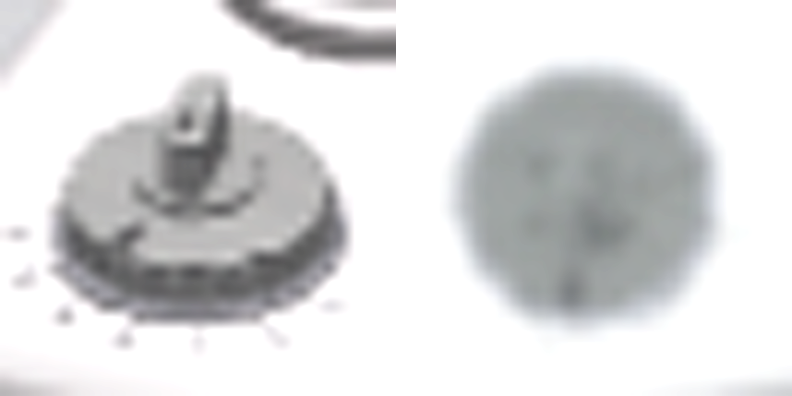

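Run:
```python
from h import *
import pickle; a,b=pickle.load(open("ab.pkl","rb"))
px=lambda u,v:(280+u/12-.46,186+v/12-.46)
print("ring",two(a,px(200,188),b,(309.4,223.9)),onz(a,*px(200,188),.074),onz(b,309.4,223.9,.074))
for z in(.09,.096):
  for F,B in(((188,143),(207,80)),((165,140),(185,80)),((213,145),(228,90))):
    p,q=onz(a,*px(*F),z),onz(a,*px(*B),z); d=q-p; print(z,(p+q)/2,np.hypot(*d[:2]),np.degrees(np.arctan2(d[1],d[0])))
print("mark",onz(a,*px(125,235),.074),onz(b,294+(572-396)/12-.46,208+290/12-.46,.074))
print(onz(b,417.2,230.6,.036),onz(a,408.6,258.5,.036))
# housing axis from top: bowl top centre approx
print("bowl",two(a,(312,160.5),b,(303,184)))
m=cv2.inRange(cv2.cvtColor(b["img"],cv2.COLOR_BGR2GRAY)[165:250,275:345],222,255)
k=max(cv2.findContours(m,0,1)[0],key=cv2.contourArea); bx=cv2.boxPoints(cv2.minAreaRect(k)); print([onz(b,u+275,v+165,.06).round(4) for u,v in bx])
```

```text
ring (array([0.47967428, 0.06936171, 0.07213439]), np.float64(0.0007299769634869036)) [0.47735738 0.06827511 0.074     ] [0.47973404 0.06896495 0.074     ]
0.09 [0.48336031 0.07212776 0.09      ] 0.024341283836310932 22.1092091554674
0.09 [0.48134489 0.07678196 0.09      ] 0.02324993519620774 21.271703764390832
0.09 [0.48393759 0.06645826 0.09      ] 0.02114648831036324 22.840775385714288
0.096 [0.47633943 0.06751218 0.096     ] 0.024124457125691015 22.109209155467404
0.096 [0.47434196 0.07212493 0.096     ] 0.02304282997511014 21.271703764390644
0.096 [0.47691156 0.06189319 0.096     ] 0.020958120123527685 22.840775385713822
mark [0.45429758 0.07335437 0.074     ] [0.45646182 0.07236764 0.074     ]
[ 0.46215401 -0.26081019  0.036     ] [ 0.45850883 -0.25975369  0.036     ]
bowl (array([0.5890579 , 0.08454972, 0.13765067]), np.float64(0.0006664777328669952))
[array([0.6286, 0.1611, 0.06  ]), array([0.6495, 0.0275, 0.06  ]), array([ 0.4395, -0.0044,  0.06  ]), array([0.4194, 0.126 , 0.06  ])]
```

```bash
python3 -m crank '[{"xyz":[13.88,14.33,0.87],"delta_rot":[0,0,-44.2],"claw":0.5},{"xyz":[13.88,14.33,0.87],"delta_rot":[0,0,-44.2],"claw":0.5},{"xyz":[13.88,14.33,0.87],"delta_rot":[0,0,-44.2],"claw":0.5},{"xyz":[13.88,14.33,0.87],"delta_rot":[0,0,-44.2],"claw":0.5},{"xyz":[13.88,14.33,0.87],"delta_rot":[0,0,-44.2],"claw":0.5},{"xyz":[13.88,14.33,0.87],"delta_rot":[0,0,-44.2],"claw":0.5},{"xyz":[13.88,14.33,0.87],"delta_rot":[0,0,-44.2],"claw":0.5},{"xyz":[13.88,14.33,0.87],"delta_rot":[0,0,-44.2],"claw":0.5},{"xyz":[13.88,14.33,0.87],"delta_rot":[0,0,-44.2],"claw":0.5},{"xyz":[13.88,14.33,0.87],"delta_rot":[0,0,-44.2],"claw":0.5},{"xyz":[13.88,14.33,0.87],"delta_rot":[0,0,-44.2],"claw":0.5},{"xyz":[13.88,14.33,0.87],"delta_rot":[0,0,-44.2],"claw":0.5},{"xyz":[13.88,14.33,0.87],"delta_rot":[0,0,-44.2],"claw":0.5},{"xyz":[13.88,14.33,0.87],"delta_rot":[0,0,-44.2],"claw":0.5},{"xyz":[13.88,14.33,0.87],"delta_rot":[0,0,-44.2],"claw":0.5},{"xyz":[13.88,14.33,0.87],"delta_rot":[0,0,-44.2],"claw":0.5}]' 15
python3 - <<'E'
from h import *
s=r.get_state(); print(s)
E
```

```text
time_s: 2.2
tcp_pos: [0.4781, 0.0697, 0.2005]
eef_rot: [180.0, -0.0, 22.0]
contact_force: [0.4, -0.1, 0.3]
gripper_width: 0.0438
gripper_force: 0.0
{'time_s': 2.2, 'joints': array([ 3.16852979e+01,  3.41169933e+00, -2.50285927e+01,  2.02592028e-03,
       -6.15546831e+01,  8.03302234e+01]), 'qd': array([-0.16337135,  0.07905843, -0.03641543,  0.03661254, -0.04325712,
        0.0572922 ]), 'joint_torque': array([ 6.67532254e-02, -3.24156046e+01,  2.74957967e+01,  6.44954637e+00,
        8.41656863e-02, -1.45672435e-03]), 'tcp_pos': array([0.47813376, 0.06972192, 0.20051264]), 'eef_rot': array([ 1.79999088e+02, -5.25267597e-03,  2.20164862e+01]), 'contact_force': array([ 0.36965162, -0.06056396,  0.28015309]), 'moment': array([-0.0232597 , -0.06253652, -0.01120853]), 'gripper_force': 0.0, 'gripper_width': 0.043798356209700226}
```

```bash
python3 -m crank '[{"xyz":[0,0,1.6],"delta_rot":[0,0,0],"claw":0.55},{"xyz":[0,0,2.9],"delta_rot":[0,0,0],"claw":0.55},{"xyz":[0,0,3.15],"delta_rot":[0,0,0],"claw":0.55},{"xyz":[0,0,3.15],"delta_rot":[0,0,0],"claw":0.55}]'
python3 - <<'E'
from h import *
a=optics.capture("scene");b=optics.capture("top")
f=lambda i,x,y,w,h,s:cv2.resize(i[y:y+h,x:x+w],None,fx=s,fy=s,interpolation=cv2.INTER_CUBIC)
for c in(a,b): print(proj(c,r.get_state()["tcp_pos"]))
cv2.imwrite("pics/c3.png",np.hstack([f(a["img"],265,160,66,66,6),f(b["img"],277,192,66,66,6)]))
E
```

```text
time_s: 2.7
tcp_pos: [0.4786, 0.0695, 0.1065]
eef_rot: [180.0, 0.0, 22.0]
contact_force: [0.8, -0.3, -0.0]
gripper_width: 0.0392
gripper_force: 0.0
(np.float64(295.69627299321974), np.float64(190.45520164272182))
(np.float64(308.5043350736973), np.float64(223.18409191988815))
```

View pics/c3.png

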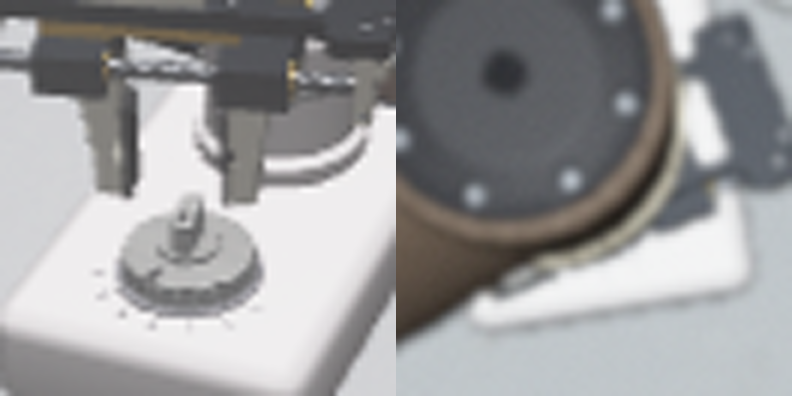

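```bash
python3 -m crank '[{"xyz":[0,0.09,0.4],"delta_rot":[0,0,0],"claw":0.6},{"xyz":[0,0.09,0.78],"delta_rot":[0,0,0],"claw":0.65},{"xyz":[0,0.09,0.78],"delta_rot":[0,0,0],"claw":0.75},{"xyz":[0,0.09,0.78],"delta_rot":[0,0,0],"claw":0.75}]' 6
python3 -m crank '[{"xyz":[0,0,0],"delta_rot":[0,0,0],"claw":0.82},{"xyz":[0,0,0],"delta_rot":[0,0,0],"claw":0.86},{"xyz":[0,0,0],"delta_rot":[0,0,0],"claw":0.9},{"xyz":[0,0,0],"delta_rot":[0,0,0],"claw":1},{"xyz":[0,0,0],"delta_rot":[0,0,0],"claw":1}]' 6
python3 -c "
from h import *
s=r.get_state();print(s['moment'],s['contact_force'],s['eef_rot'])
a=optics.capture('scene');cv2.imwrite('pics/c4.png',cv2.resize(a['img'][160:226,265:331],None,fx=6,fy=6,interpolation=cv2.INTER_CUBIC))"
```

```text
time_s: 3.3
tcp_pos: [0.4792, 0.0669, 0.0825]
eef_rot: [180.0, 0.0, 22.0]
contact_force: [0.6, -0.9, -0.5]
gripper_width: 0.0225
gripper_force: 0.0
time_s: 3.92
tcp_pos: [0.4792, 0.0671, 0.0827]
eef_rot: [-180.0, -0.0, 22.0]
contact_force: [-2.2, 1.8, 3.1]
gripper_width: 0.01
gripper_force: 6.0
[ 0.70161441  0.75872419 -0.08125996] [-2.24260344  1.75599302  3.08191532] [-1.79989163e+02 -1.37467127e-02  2.19827438e+01]
```

View pics/c4.png

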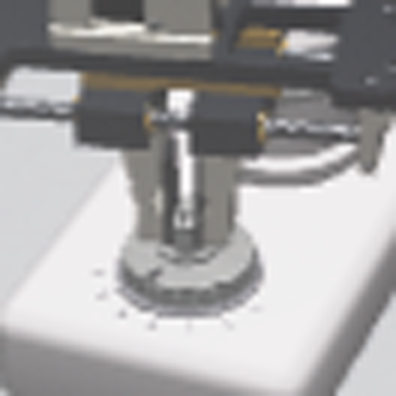

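```bash
python3 -m crank '[{"xyz":[0,-0.04,0],"delta_rot":[0,0,0],"claw":1},{"xyz":[0,-0.04,0],"delta_rot":[0,0,0],"claw":1},{"xyz":[0,-0.04,0],"delta_rot":[0,0,0],"claw":1}]' 45
python3 -c "
from h import *
s=r.get_state();print(s['moment'],s['contact_force'],s['eef_rot'])"
python3 -m crank '[{"xyz":[0,0,0],"delta_rot":[0,0,2],"claw":1},{"xyz":[0,0,0],"delta_rot":[0,0,4],"claw":1},{"xyz":[0,0,0],"delta_rot":[0,0,4],"claw":1}]'
python3 -c "
from h import *
s=r.get_state();print(s['moment'],s['contact_force'],s['eef_rot'])"
```

```text
time_s: 4.35
tcp_pos: [0.479, 0.0674, 0.0827]
eef_rot: [179.9, 0.0, 22.0]
contact_force: [2.1, -4.9, 3.1]
gripper_width: 0.0099
gripper_force: 45.0
[-2.0509334  -0.79568466  0.06422983] [ 2.12774005 -4.9209933   3.09275936] [1.79946442e+02 6.97791367e-03 2.19950421e+01]
time_s: 4.72
tcp_pos: [0.479, 0.0676, 0.0827]
eef_rot: [180.0, 0.0, 17.9]
contact_force: [1.4, -4.9, 2.3]
gripper_width: 0.0097
gripper_force: 45.0
[-2.07417412 -0.77049107 -0.01687965] [ 1.43663506 -4.92721594  2.25483819] [1.79960294e+02 3.93028586e-04 1.79393602e+01]
```

```bash
echo "from h import *
s=r.get_state();R0=R.from_euler('z',s['eef_rot'][2],degrees=True)
F=s['contact_force'];y=np.radians(s['eef_rot'][2]);print('Mz %.3f yaw %.2f Fx %.1f Fy %.1f'%(s['moment'][2],s['eef_rot'][2],F[0]*np.cos(y)+F[1]*np.sin(y),F[0]*np.sin(y)-F[1]*np.cos(y)), s['joint_torque'][5])" > st.py
python3 -m crank '[{"xyz":[0,0.025,0],"delta_rot":[0,0,2],"claw":1},{"xyz":[0,0.025,0],"delta_rot":[0,0,4],"claw":1},{"xyz":[0,0.025,0],"delta_rot":[0,0,4],"claw":1}]'|grep tcp; python3 st.py
python3 -m crank '[{"xyz":[0,0,0],"delta_rot":[0,0,2],"claw":1},{"xyz":[0,0,0],"delta_rot":[0,0,3],"claw":1},{"xyz":[0,0,0],"delta_rot":[0,0,3],"claw":1}]'|grep tcp; python3 st.py
```

```text
tcp_pos: [0.479, 0.0675, 0.0827]
Mz -0.012 yaw 13.94 Fx -1.5 Fy 0.9 -0.268309498205781
tcp_pos: [0.479, 0.0675, 0.0827]
Mz 0.011 yaw 10.93 Fx -0.6 Fy -0.9 -0.11800291948020458
```

```bash
python3 -m crank '[{"xyz":[0,0,0],"delta_rot":[0,0,2],"claw":1},{"xyz":[0,0,0],"delta_rot":[0,0,3],"claw":1},{"xyz":[0,0,0],"delta_rot":[0,0,3],"claw":1}]'|grep tcp; python3 st.py
python3 -m crank '[{"xyz":[0,0,0],"delta_rot":[0,0,2],"claw":1},{"xyz":[0,0,0],"delta_rot":[0,0,3],"claw":1},{"xyz":[0,0,0],"delta_rot":[0,0,3],"claw":1}]'|grep tcp; python3 st.py
```

```text
tcp_pos: [0.479, 0.0676, 0.0826]
Mz 0.010 yaw 7.93 Fx -1.3 Fy -0.8 -0.11796207167208195
tcp_pos: [0.479, 0.0677, 0.0827]
Mz 0.015 yaw 4.93 Fx -0.6 Fy -0.9 -0.11878992430865765
```

```bash
python3 -m crank '[{"xyz":[0,0,0],"delta_rot":[0,0,2],"claw":1},{"xyz":[0,0,0],"delta_rot":[0,0,3],"claw":1},{"xyz":[0,0,0],"delta_rot":[0,0,3],"claw":1}]'|grep tcp; python3 st.py
```

```text
tcp_pos: [0.479, 0.0678, 0.0826]
Mz 0.029 yaw 1.92 Fx -1.9 Fy -1.3 -0.11958289425820112
```

```bash
python3 -m crank '[{"xyz":[0,0,0],"delta_rot":[0,0,2],"claw":1},{"xyz":[0,0,0],"delta_rot":[0,0,3],"claw":1},{"xyz":[0,0,0],"delta_rot":[0,0,3],"claw":1}]'|grep tcp; python3 st.py
python3 -m crank '[{"xyz":[0,0,0],"delta_rot":[0,0,2],"claw":1},{"xyz":[0,0,0],"delta_rot":[0,0,3],"claw":1},{"xyz":[0,0,0],"delta_rot":[0,0,3],"claw":1}]'|grep tcp; python3 st.py
```

```text
tcp_pos: [0.479, 0.0678, 0.0826]
Mz 0.021 yaw -1.08 Fx -3.0 Fy -1.7 -0.1203118683770299
tcp_pos: [0.479, 0.0679, 0.0826]
Mz 0.018 yaw -4.07 Fx -1.6 Fy -2.4 -0.12099092826247215
```

```bash
python3 -m crank '[{"xyz":[0,0,0],"delta_rot":[0,0,2],"claw":1},{"xyz":[0,0,0],"delta_rot":[0,0,3],"claw":1},{"xyz":[0,0,0],"delta_rot":[0,0,3],"claw":1}]'|grep tcp; python3 st.py
```

```text
tcp_pos: [0.4791, 0.068, 0.0827]
Mz 0.026 yaw -7.07 Fx -2.6 Fy -3.3 -0.12157421093434095
```

```bash
python3 -m crank '[{"xyz":[0,-0.013,0],"delta_rot":[0,0,2],"claw":1},{"xyz":[0,-0.013,0],"delta_rot":[0,0,3],"claw":1},{"xyz":[0,-0.013,0],"delta_rot":[0,0,3],"claw":1}]'|grep tcp; python3 st.py
```

```text
tcp_pos: [0.4791, 0.0682, 0.0826]
Mz 0.030 yaw -10.07 Fx -2.1 Fy -1.6 -0.11967721860855818
```

```bash
python3 -m crank '[{"xyz":[0,0,0],"delta_rot":[0,0,2],"claw":1},{"xyz":[0,0,0],"delta_rot":[0,0,3],"claw":1},{"xyz":[0,0,0],"delta_rot":[0,0,3],"claw":1}]'|grep tcp; python3 st.py
python3 -m crank '[{"xyz":[0,0,0],"delta_rot":[0,0,2],"claw":1},{"xyz":[0,0,0],"delta_rot":[0,0,3],"claw":1},{"xyz":[0,0,0],"delta_rot":[0,0,3],"claw":1}]'|grep tcp; python3 st.py
```

```text
tcp_pos: [0.4791, 0.0683, 0.0827]
Mz -0.056 yaw -13.07 Fx -2.2 Fy -2.4 -0.11962995864450932
tcp_pos: [0.4791, 0.0684, 0.0827]
Mz 0.030 yaw -16.07 Fx -2.4 Fy -2.4 -0.12011630460619926
```

```bash
python3 -m crank '[{"xyz":[0,0,0],"delta_rot":[0,0,2],"claw":1},{"xyz":[0,0,0],"delta_rot":[0,0,3],"claw":1},{"xyz":[0,0,0],"delta_rot":[0,0,3],"claw":1}]'|grep tcp; python3 st.py
```

```text
tcp_pos: [0.4791, 0.0684, 0.0827]
Mz -0.027 yaw -19.08 Fx -2.9 Fy -1.9 -0.1205363916233182
```

```bash
python3 -m crank '[{"xyz":[0,0,0],"delta_rot":[0,0,2],"claw":1},{"xyz":[0,0,0],"delta_rot":[0,0,3],"claw":1},{"xyz":[0,0,0],"delta_rot":[0,0,3],"claw":1}]'|grep tcp; python3 st.py
python3 -m crank '[{"xyz":[0,0,0],"delta_rot":[0,0,2],"claw":1},{"xyz":[0,0,0],"delta_rot":[0,0,3],"claw":1},{"xyz":[0,0,0],"delta_rot":[0,0,3],"claw":1}]'|grep tcp; python3 st.py
```

```text
tcp_pos: [0.4792, 0.0685, 0.0827]
Mz -0.001 yaw -22.08 Fx -3.5 Fy -2.0 -0.12085814494639635
tcp_pos: [0.4792, 0.0685, 0.0827]
Mz -0.008 yaw -25.07 Fx -4.8 Fy -3.6 -0.12406858149915934
```

```bash
python3 -m crank '[{"xyz":[0,0,0],"delta_rot":[0,0,2],"claw":1},{"xyz":[0,0,0],"delta_rot":[0,0,3],"claw":1},{"xyz":[0,0,0],"delta_rot":[0,0,3],"claw":1}]'; python3 st.py
```

```text
time_s: 10.35
tcp_pos: [0.4793, 0.0686, 0.0827]
eef_rot: [-179.9, -0.0, -28.1]
contact_force: [-2.7, 6.2, 4.6]
gripper_width: 0.0096
gripper_force: 45.0
Mz 0.130 yaw -28.05 Fx -5.3 Fy -4.2 -0.2740575559437275
```

```bash
python3 -m crank '[{"xyz":[0,-0.013,0],"delta_rot":[0,0,1],"claw":1},{"xyz":[0,-0.013,0],"delta_rot":[0,0,1],"claw":1}]'|grep tcp; python3 st.py;python3 -m crank '[{"xyz":[0,0,0],"delta_rot":[0,0,1],"claw":1},{"xyz":[0,0,0],"delta_rot":[0,0,1],"claw":1}]'|grep tcp; python3 st.py
```

```text
tcp_pos: [0.4793, 0.0687, 0.0827]
Mz 0.162 yaw -29.05 Fx -3.7 Fy -2.1 -0.27117242105305195
tcp_pos: [0.4793, 0.0687, 0.0827]
Mz 0.158 yaw -30.05 Fx -4.1 Fy -2.9 -0.2688330877572298
```

```bash
python3 -m crank '[{"xyz":[0,-0.01,0],"delta_rot":[0,0,2],"claw":1},{"xyz":[0,-0.01,0],"delta_rot":[0,0,4],"claw":1},{"xyz":[0,-0.01,0],"delta_rot":[0,0,6],"claw":1},{"xyz":[0,-0.01,0],"delta_rot":[0,0,6],"claw":1}]'|grep tcp; python3 st.py
python3 -m crank '[{"xyz":[0,0,0],"delta_rot":[0,0,2],"claw":1},{"xyz":[0,0,0],"delta_rot":[0,0,4],"claw":1},{"xyz":[0,0,0],"delta_rot":[0,0,5.2],"claw":1},{"xyz":[0,0,0],"delta_rot":[0,0,5.2],"claw":1},{"xyz":[0,0,0],"delta_rot":[0,0,5.2],"claw":1}]'|grep tcp; python3 st.py
```

```text
tcp_pos: [0.4794, 0.0689, 0.0826]
Mz 0.111 yaw -36.07 Fx -4.4 Fy -1.8 -0.3572084102779627
tcp_pos: [0.4795, 0.069, 0.0827]
Mz 0.160 yaw -41.24 Fx -5.1 Fy -2.7 -0.14632749371230602
```

```bash
python3 -m crank '[{"xyz":[0,0,0],"delta_rot":[0,0,0],"claw":0.9},{"xyz":[0,0,0],"delta_rot":[0,0,0],"claw":0.75},{"xyz":[0,0,0],"delta_rot":[0,0,0],"claw":0.6},{"xyz":[0,0,0],"delta_rot":[0,0,0],"claw":0.6}]' 6
python3 st.py
python3 -m crank '[{"xyz":[0,0,-0.7],"delta_rot":[0,0,0],"claw":0.6},{"xyz":[0,0,-2],"delta_rot":[0,0,0],"claw":0.6},{"xyz":[0,0,-3.9],"delta_rot":[0,0,0],"claw":0.5},{"xyz":[0,0,-3.9],"delta_rot":[0,0,0],"claw":0.4},{"xyz":[0,0,-3.9],"delta_rot":[0,0,0],"claw":0.33}]'
python3 -c "
from h import *
a=optics.capture('scene');cv2.imwrite('pics/c5.png',cv2.resize(a['img'][170:220,265:325],None,fx=10,fy=10,interpolation=cv2.INTER_CUBIC))"
```

```text
time_s: 12.48
tcp_pos: [0.479, 0.0679, 0.0823]
eef_rot: [180.0, 0.0, -41.2]
contact_force: [-0.4, 0.2, 0.9]
gripper_width: 0.0326
gripper_force: 0.0
Mz -0.031 yaw -41.24 Fx -0.4 Fy 0.1 -0.002043558852165006
time_s: 13.1
tcp_pos: [0.4789, 0.0682, 0.1994]
eef_rot: [-180.0, 0.0, -41.2]
contact_force: [-1.1, -0.0, -1.1]
gripper_width: 0.0561
gripper_force: 0.0
```

View pics/c5.png

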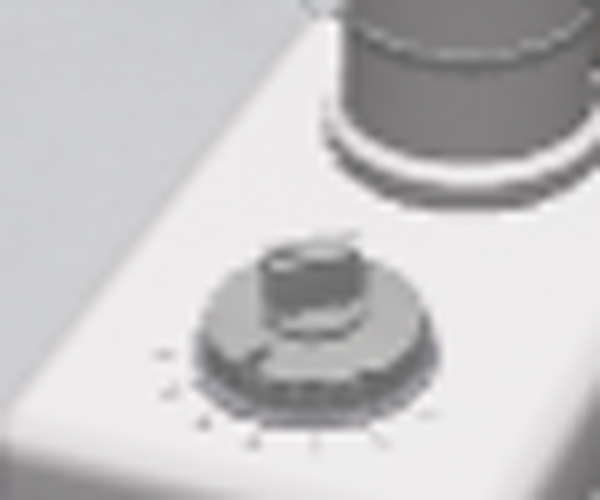

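```bash
python3 -m crank '[{"xyz":[6.85,8.61,0],"delta_rot":[0,0,40.3],"claw":0.33},{"xyz":[6.85,8.61,0],"delta_rot":[0,0,40.3],"claw":0.33},{"xyz":[6.85,8.61,0],"delta_rot":[0,0,40.3],"claw":0.33},{"xyz":[6.85,8.61,0],"delta_rot":[0,0,40.3],"claw":0.33},{"xyz":[6.85,8.61,0],"delta_rot":[0,0,40.3],"claw":0.33},{"xyz":[6.85,8.61,2.6],"delta_rot":[0,0,40.3],"claw":0.33},{"xyz":[6.85,8.61,2.6],"delta_rot":[0,0,40.3],"claw":0.33},{"xyz":[6.85,8.61,2.6],"delta_rot":[0,0,40.3],"claw":0.33},{"xyz":[6.85,8.61,2.6],"delta_rot":[0,0,40.3],"claw":0.33}]'
python3 - <<'E'
from h import *
a=optics.capture("scene");b=optics.capture("top")
f=lambda i,x,y,w,h,s:cv2.resize(i[y:y+h,x:x+w],None,fx=s,fy=s,interpolation=cv2.INTER_CUBIC)
for c in(a,b): print(proj(c,r.get_state()["tcp_pos"]),proj(c,[.463,-.2615,.036]))
cv2.imwrite("pics/c6.png",np.hstack([f(a["img"],365,210,80,80,5),f(b["img"],380,190,80,80,5)]))
E
```

```text
time_s: 14.28
tcp_pos: [0.4641, -0.2613, 0.1219]
eef_rot: [180.0, -0.0, -81.5]
contact_force: [-0.4, 0.4, 0.6]
gripper_width: 0.059
gripper_force: 0.0
(np.float64(414.82203318920773), np.float64(229.58379029420254)) (np.float64(409.9510113970121), np.float64(257.61789471012753))
(np.float64(424.65798750525323), np.float64(228.01412667258217)) (np.float64(417.41613694058174), np.float64(230.32470711057812))
```

View pics/c6.png

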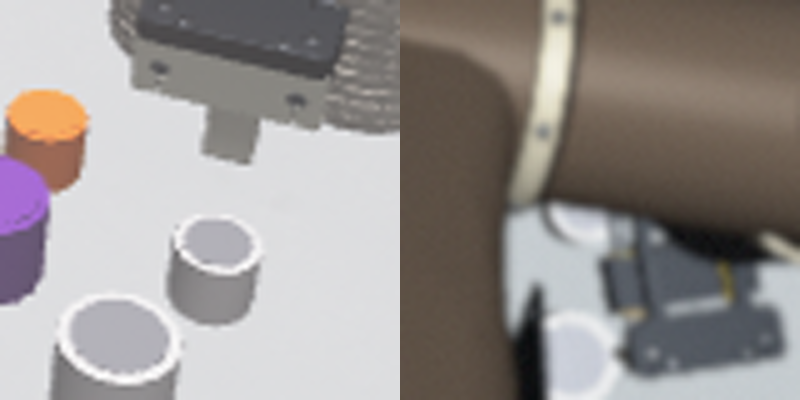

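```bash
python3 -m crank '[{"xyz":[0,0,1.5],"delta_rot":[0,0,0],"claw":0.33},{"xyz":[0,0,2.8],"delta_rot":[0,0,0],"claw":0.33},{"xyz":[0,0,3.5],"delta_rot":[0,0,0],"claw":0.33},{"xyz":[0,0,3.8],"delta_rot":[0,0,0],"claw":0.33},{"xyz":[0,0,3.8],"delta_rot":[0,0,0],"claw":0.42},{"xyz":[0,0,3.8],"delta_rot":[0,0,0],"claw":0.48},{"xyz":[0,0,3.8],"delta_rot":[0,0,0],"claw":0.6},{"xyz":[0,0,3.8],"delta_rot":[0,0,0],"claw":0.6}]' 4
python3 -c "
from h import *
a=optics.capture('scene');cv2.imwrite('pics/c7.png',cv2.resize(a['img'][210:290,365:445],None,fx=5,fy=5,interpolation=cv2.INTER_CUBIC))"
```

```text
time_s: 15.38
tcp_pos: [0.4644, -0.2615, 0.0085]
eef_rot: [-179.9, -0.0, -81.5]
contact_force: [-2.1, 0.8, 6.0]
gripper_width: 0.0416
gripper_force: 4.0
```

View pics/c7.png

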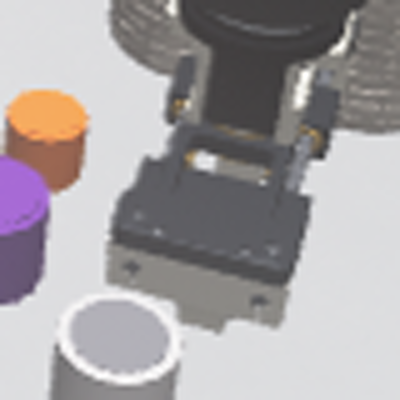

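```bash
python3 -m crank '[{"xyz":[0,0,0],"delta_rot":[0,0,0],"claw":0.4},{"xyz":[0,0,0],"delta_rot":[0,0,0],"claw":0.33},{"xyz":[0,0,0],"delta_rot":[0,0,0],"claw":0.33},{"xyz":[0,0,0],"delta_rot":[0,0,-10],"claw":0.33},{"xyz":[0,0,0],"delta_rot":[0,0,-20],"claw":0.33},{"xyz":[0,0,0],"delta_rot":[0,0,-30],"claw":0.33},{"xyz":[0,0,0],"delta_rot":[0,0,-40],"claw":0.33},{"xyz":[0,0,0],"delta_rot":[0,0,-50],"claw":0.33},{"xyz":[0,0,0],"delta_rot":[0,0,-60],"claw":0.33},{"xyz":[0,0,0],"delta_rot":[0,0,-70],"claw":0.33},{"xyz":[0,0,0],"delta_rot":[0,0,-80],"claw":0.33},{"xyz":[0,0,0],"delta_rot":[0,0,-90],"claw":0.33},{"xyz":[0,0,0],"delta_rot":[0,0,-90],"claw":0.33},{"xyz":[0,0,0],"delta_rot":[0,0,-90],"claw":0.42},{"xyz":[0,0,0],"delta_rot":[0,0,-90],"claw":0.48},{"xyz":[0,0,0],"delta_rot":[0,0,-90],"claw":0.6},{"xyz":[0,0,0],"delta_rot":[0,0,-90],"claw":0.6},{"xyz":[0,0,0],"delta_rot":[0,0,-90],"claw":0.6}]' 4
python3 -m crank '[{"xyz":[0,0,0],"delta_rot":[0,0,0],"claw":0.7},{"xyz":[0,0,0],"delta_rot":[0,0,0],"claw":0.7},{"xyz":[0,0,-0.6],"delta_rot":[0,0,0],"claw":0.7},{"xyz":[0,0,-2],"delta_rot":[0,0,0],"claw":0.7},{"xyz":[0,0,-4],"delta_rot":[0,0,0],"claw":0.7},{"xyz":[0,0,-6],"delta_rot":[0,0,0],"claw":0.7},{"xyz":[0,0,-6],"delta_rot":[0,0,0],"claw":0.7}]' 15
```

```text
time_s: 17.68
tcp_pos: [0.4637, -0.2614, 0.0076]
eef_rot: [-180.0, 0.0, 8.5]
contact_force: [0.5, 0.0, -0.3]
gripper_width: 0.0423
gripper_force: 4.0
time_s: 18.55
tcp_pos: [0.4665, -0.2622, 0.193]
eef_rot: [179.8, -0.5, 8.5]
contact_force: [-0.2, 0.9, -0.7]
gripper_width: 0.0416
gripper_force: 15.0
```

```bash
python3 -m crank '[{"xyz":[0.2,-1,0],"delta_rot":[0,0,0],"claw":0.7},{"xyz":[0.5,-2.5,0],"delta_rot":[0,0,0],"claw":0.7},{"xyz":[0.9,-4.4,0],"delta_rot":[0,0,0],"claw":0.7},{"xyz":[1.27,-6.3,0],"delta_rot":[0,0,0],"claw":0.7},{"xyz":[1.65,-8.2,0],"delta_rot":[0,0,0],"claw":0.7},{"xyz":[1.95,-9.8,0],"delta_rot":[0,0,0],"claw":0.7},{"xyz":[2.1,-10.5,0],"delta_rot":[0,0,0],"claw":0.7},{"xyz":[2.15,-10.78,0],"delta_rot":[0,0,0],"claw":0.7},{"xyz":[2.15,-10.78,0],"delta_rot":[0,0,0],"claw":0.7},{"xyz":[2.15,-10.78,0],"delta_rot":[0,0,0],"claw":0.7},{"xyz":[2.15,-10.78,0],"delta_rot":[0,0,0],"claw":0.7}]'
```

```text
time_s: 19.92
tcp_pos: [0.4797, 0.0672, 0.1875]
eef_rot: [180.0, 0.0, 8.4]
contact_force: [-0.6, 0.0, -0.8]
gripper_width: 0.042
gripper_force: 15.0
```

```bash
python3 -m crank '[{"xyz":[0.017,-0.024,0.8],"delta_rot":[0,0,0],"claw":0.7},{"xyz":[0.017,-0.024,1.7],"delta_rot":[0,0,0],"claw":0.7},{"xyz":[0.017,-0.024,2.3],"delta_rot":[0,0,0],"claw":0.7},{"xyz":[0.017,-0.024,2.48],"delta_rot":[0,0,0],"claw":0.7},{"xyz":[0.017,-0.024,2.48],"delta_rot":[0,0,0],"claw":0.7},{"xyz":[0.017,-0.024,2.48],"delta_rot":[0,0,0],"claw":0.7}]'
python3 -c "
from h import *
a=optics.capture('scene');cv2.imwrite('pics/c8.png',cv2.resize(a['img'][160:226,260:332],None,fx=8,fy=8,interpolation=cv2.INTER_CUBIC))"
```

```text
time_s: 20.68
tcp_pos: [0.4808, 0.0689, 0.114]
eef_rot: [-180.0, -0.1, 8.5]
contact_force: [-0.8, 0.3, -0.1]
gripper_width: 0.0416
gripper_force: 15.0
```

View pics/c8.png

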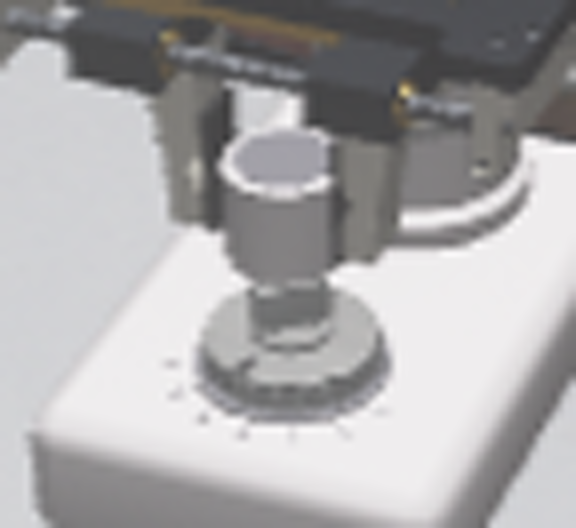

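Run:
```python
from h import *
a=optics.capture("scene");g=cv2.cvtColor(a["img"],cv2.COLOR_BGR2GRAY)
print(r.get_state()["tcp_pos"])
for v in (184,186,188,190): print(v,g[v,280:312])
print()
for v in (200,203,205,207,209): print(v,g[v,280:314])
p=np.array([.4808,.068,0])
for z in(.074,.094,.124,.142): print(z,proj(a,p+[0,0,z]), proj(a,p+[.001*.545,-.00084,z]))
```

```text
[0.48066106 0.06893493 0.11389199]
184 [210 149 127 127 127  93  76  83 109 118 122 122 162 174 200 204 206 174
 133 125 123  92  75 117 126 126 125 115 105 102 125 130]
186 [209 148 127 127 127  98  78  84 110 119 123 125 128 128 130 130 129 128
 128 126 124  92  76 103 122 125 126 106 104 107 177 192]
188 [209 209 206 196 212 170 101 120 118 118 122 125 127 129 130 131 129 129
 127 125 124  92  93 120 126 126 134 113 108 125 188 196]
190 [206 212 226 237 237 237 237 220 143 118 122 126 128 129 130 130 130 130
 128 126 123  99  95 121 127 126 122 113 116 125 128 127]

200 [237 237 237 237 237 223 193 186 186 186 186 149 118 112 110 115 115 125
 137 132 173 170 181 185 184 182 181 213 235 238 238 238 238 238]
203 [237 237 237 238 199 156 178 185 184 183 183 184 166 132 116 130 133 119
 114 135 180 186 184 184 183 183 167 130 196 234 238 238 238 238]
205 [221 199 222 236 188 133 109 154 180 161 115 123 176 185 184 185 186 186
 186 187 188 188 188 188 181 130 112 128 149 230 238 238 238 238]
207 [238 238 237 237 218 161 118 113 105 124 128 155 181 190 188 186 185 185
 193 193 159 111 110 110 108 111 132 159 204 234 238 238 238 238]
209 [238 206 211 235 238 191 158 163 142 122 113 113 110 113 126 115 114 119
 110 113 117 113 109 124 141 162 170 232 238 238 238 238 238 238]
0.074 (np.float64(296.97435177938655), np.float64(200.57700726882598)) (np.float64(297.3469914307139), np.float64(200.5648681829402))
0.094 (np.float64(296.76355495332206), np.float64(194.52150227794178)) (np.float64(297.1400211323084), np.float64(194.50942582161764))
0.124 (np.float64(296.43912942703184), np.float64(185.20181549565572)) (np.float64(296.82148505282714), np.float64(185.18984284686206))
0.142 (np.float64(296.23956406139644), np.float64(179.4689537150752)) (np.float64(296.62554264237303), np.float64(179.45704938913295))
```

```bash
python3 -m crank '[{"xyz":[0,0.045,0],"delta_rot":[0,0,0],"claw":0.7},{"xyz":[0,0.045,0.15],"delta_rot":[0,0,0],"claw":0.7},{"xyz":[0,0.045,0.3],"delta_rot":[0,0,0],"claw":0.7},{"xyz":[0,0.045,0.45],"delta_rot":[0,0,0],"claw":0.7},{"xyz":[0,0.045,0.45],"delta_rot":[0,0,0],"claw":0.7}]'
```

```text
time_s: 21.4
tcp_pos: [0.4801, 0.0673, 0.0991]
eef_rot: [180.0, 0.1, 8.5]
contact_force: [0.2, 0.1, -0.5]
gripper_width: 0.0419
gripper_force: 15.0
```

```bash
python3 -m crank '[{"xyz":[0,0,0.15],"delta_rot":[0,0,0],"claw":0.7},{"xyz":[0,0,0.3],"delta_rot":[0,0,0],"claw":0.7},{"xyz":[0,0,0.42],"delta_rot":[0,0,0],"claw":0.7},{"xyz":[0,0,0.5],"delta_rot":[0,0,0],"claw":0.7},{"xyz":[0,0,0.5],"delta_rot":[0,0,0],"claw":0.7}]'
python3 -m crank '[{"xyz":[0,0,0.03],"delta_rot":[0,0,0],"claw":0.7},{"xyz":[0,0,0.03],"delta_rot":[0,0,0],"claw":0.7}]'|grep -E "tcp|cont"
```

```text
time_s: 22.02
tcp_pos: [0.4803, 0.0674, 0.0845]
eef_rot: [180.0, 0.0, 8.5]
contact_force: [0.6, -0.1, -0.9]
gripper_width: 0.0419
gripper_force: 15.0
tcp_pos: [0.4804, 0.0674, 0.0838]
contact_force: [0.3, -0.3, -0.3]
```

Now 0.5–1 mm steps until the force shows contact.

```bash
python3 -m crank '[{"xyz":[0,0,0.03],"delta_rot":[0,0,0],"claw":0.7},{"xyz":[0,0,0.03],"delta_rot":[0,0,0],"claw":0.7}]'|grep -E "tcp|cont"
python3 -m crank '[{"xyz":[0,0,0.02],"delta_rot":[0,0,0],"claw":0.7},{"xyz":[0,0,0.02],"delta_rot":[0,0,0],"claw":0.7}]'|grep -E "tcp|cont"
```

```text
tcp_pos: [0.4804, 0.0674, 0.0828]
contact_force: [0.5, 0.7, 0.3]
tcp_pos: [0.4804, 0.0674, 0.0822]
contact_force: [0.4, 0.6, 0.0]
```

```bash
python3 -m crank '[{"xyz":[0,0,0.02],"delta_rot":[0,0,0],"claw":0.7},{"xyz":[0,0,0.02],"delta_rot":[0,0,0],"claw":0.7}]'|grep -E "tcp|cont"
```

```text
tcp_pos: [0.4804, 0.0674, 0.0816]
contact_force: [0.6, -0.9, -0.3]
```

```bash
python3 -m crank '[{"xyz":[0,0,0.015],"delta_rot":[0,0,0],"claw":0.7},{"xyz":[0,0,0.015],"delta_rot":[0,0,0],"claw":0.7}]'|grep -E "tcp|cont"
```

```text
tcp_pos: [0.4805, 0.0674, 0.0815]
contact_force: [-0.8, -0.1, 4.6]
```

```bash
python3 -m crank '[{"xyz":[0,0,0.015],"delta_rot":[0,0,0],"claw":0.7},{"xyz":[0,0,0.015],"delta_rot":[0,0,0],"claw":0.7}]'|grep -E "tcp|cont"
```

```text
tcp_pos: [0.4806, 0.0674, 0.0814]
contact_force: [-3.1, 0.2, 8.9]
```

```bash
python3 -m crank '[{"xyz":[0,0,-0.02],"delta_rot":[0,0,0],"claw":0.7},{"xyz":[0,0,-0.02],"delta_rot":[0,0,0],"claw":0.7}]' 4|grep -E "tcp|cont"
python3 -m crank '[{"xyz":[0,0,0],"delta_rot":[0,0,0],"claw":0.48},{"xyz":[0,0,0],"delta_rot":[0,0,0],"claw":0.42},{"xyz":[0,0,0],"delta_rot":[0,0,0],"claw":0.36},{"xyz":[0,0,0],"delta_rot":[0,0,0],"claw":0.3},{"xyz":[0,0,0],"delta_rot":[0,0,0],"claw":0.3},{"xyz":[0,0,-0.5],"delta_rot":[0,0,0],"claw":0.3},{"xyz":[0,0,-1.5],"delta_rot":[0,0,0],"claw":0.3},{"xyz":[0,0,-3.2],"delta_rot":[0,0,0],"claw":0.3},{"xyz":[0,0,-5],"delta_rot":[0,0,0],"claw":0.3},{"xyz":[0,0,-5],"delta_rot":[0,0,0],"claw":0.3},{"xyz":[0,0,-5],"delta_rot":[0,0,0],"claw":0.3}]'
python3 -c "
from h import *
a=optics.capture('scene');cv2.imwrite('pics/c9.png',cv2.resize(a['img'][150:230,250:346],None,fx=8,fy=7,interpolation=cv2.INTER_CUBIC))"
```

```text
tcp_pos: [0.4805, 0.0675, 0.0813]
contact_force: [-0.5, 1.4, 2.2]
time_s: 25.15
tcp_pos: [0.4801, 0.0674, 0.2313]
eef_rot: [-180.0, -0.0, 8.5]
contact_force: [0.1, 0.1, -0.1]
gripper_width: 0.0613
gripper_force: 0.0
```

View pics/c9.png

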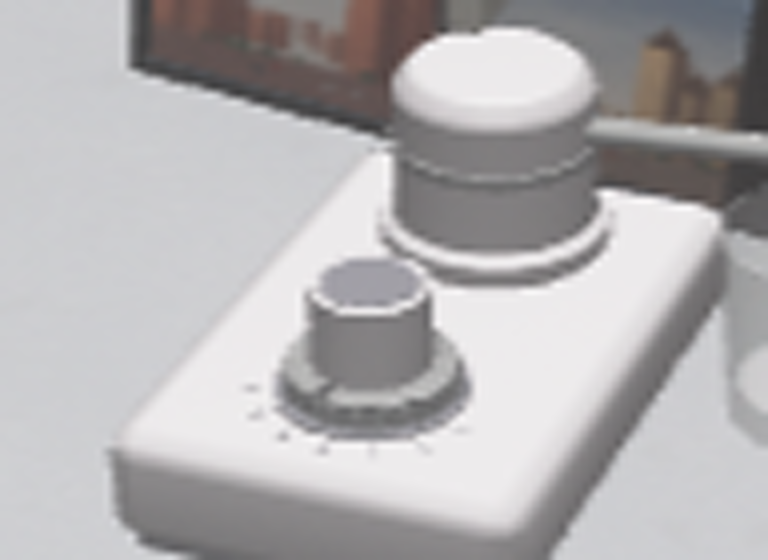

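The cap sits flat and centred on the ring over the shut knob. The ring mark is still at pixel (290, 205), and the gripper is clear, so I'm handing in.

```bash
python3 -c "
from plant import job
print(job.close_job())"
```

```text
the job is handed in; nothing more can be done
None
```

The knob is shut: it met its seat after about 48° clockwise and got about 15° more (±1–2°, since the seat was felt in 3° steps). The outer ring did not move, the guard cap rests flat on it, nothing touched the glass, mug or salt shaker, and the job was handed in at about 25 s.

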